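# Interlock check on a fan run-in box: hold the sprung lid at the set angle

### The arm

A 6-joint arm with a two-finger parallel gripper is mounted at the origin on a cart in front of the work surface, level with it; the furniture and walls round the work are solid. World frame = base frame: x ahead of the robot, y to its left, z up, the work surface at z = 0. Lengths are in m, angles in rad, forces in N, time in s.
With the tool pointing down it reaches from about 0.35 to 0.85 m from the base axis. Payload 8.1 kg.
Tool frame: the origin (TCP) lies on the front face of the gripper's body, between the roots of the fingers; the fingertips stand 84 mm ahead of it and the grasp point (between the pads) lies 65 mm ahead of it; y points along the fingers, x is the direction in which the jaws open and shut, and the axes are right-handed (so a half turn about y gives the same grasp; the last joint's range is limited). The gripper opens to 93 mm and grips with 3 to 60 N. Pads are 15 mm wide; open, the fingers measure 128 mm over their backs; the gripper's body (75 mm by 188 mm) begins 65 mm behind the grasp point.
Start: joints at [1.202, 0.13, 1.488, -0, 1.523, -0.085], TCP at [0.168, 0.576, 0.303] pointing down, gripper open.
Joint ranges: [-2.96, 2.96], [-0.89, 2.26], [0.02, 2.5], [-1.34, 4.48], [0, 2.73], [-2.66, 2.66]. Speed limits (rad/s): [2.39, 2.39, 2.79, 3.14, 3.14, 3.14].

### API

Orientations are given as a unit quaternion [w, x, y, z].
In Python, from rig import robot gives the robot as it stands. Calls block until the motion is done:
- robot.reach(position, orientation): joint-space move of the TCP to a pose.
- robot.move_straight(position, frame=None, speed=0.15): straight line of the TCP; frame=None keeps the orientation; speed is the mean speed in m/s.
- robot.goto_joints(angles): joint-space move.
- robot.gripper_open() and robot.grab(grasp_force=None): open the fingers fully, or close them until they stop; grasp_force is the grip in N (None keeps the last).
- robot.pause(seconds).
- robot.solve_ik(position, orientation): joint angles nearest the present ones, or None.
- robot.get_obs(): the state.
- robot.capture(name): name is "side" or "top"; returns a dict with "image" (420x560x3 uint8, red, green, blue), "intrinsics" (3x3 intrinsics, pixels), "dist_coeffs" ([k1, k2, p1, p2, k3] as OpenCV has them; the pictures are not rectified), "extrinsics" (4x4, takes a point from world to camera coordinates). Camera axes: x right, y up, looking along -z (the intrinsics and any distortion apply to the point x, -y, -z); pixel columns grow to the right and rows downward; lengths in m; the calibration is good to about 2 mm. A picture is of the moment at which its call begins. There is no depth.
A pose or a line that the arm cannot do raises robot.MotionError and nothing moves.
- robot.job_done(): hands the job in, once; it reports no verdict.
Trained networks look in a picture, given as the dict that the camera call returned (one of the last four; its "shot" number tells which), for a name from the list of things; names that differ only in an ending like _2 or _b are one class to them, and where a whole thing is asked for, a point or a joint stands for the part that bears it (a point fixed in the world has none). Each returns a list of dicts, best first, with "score" (0 to 1); they miss things now and then, are a little off and sometimes report something else, mostly with a low value. They report only what shows in the picture. A call takes as long as a camera call.
- robot.recognise(picture, thing): "location" ([column, row] as shares, 0 to 1, of the picture: columns of its width, rows of its height, amid what is visible of it).
The state is a dict: "clock": time; "joint_positions": joint angles; "dq": joint speeds; "tau": joint torques, N m; "position": TCP position; "ee_rot": TCP orientation; "contact_force": force on the tool from outside, world axes, zero at the start; "wrist_torque": the same for the moment, N m; "opening": opening from 0.0 (shut) to 1.0 (fully open).
Only numpy, scipy, OpenCV 4.12 (cv2) and the standard library are available. Lean on these libraries where they do the work, as an engineer would, in place of code of your own. Each camera call takes 0.05 s, during which the arm holds its last target.

### The job

Check the lid interlock of the fan run-in box: pinch the black plunger knob at the front of the lid and, with the lid still shut, pull it straight out until the groove in its stem shows and the latch is free. Then, keeping hold of the knob, raise the sprung lid until the pointer on its side is level with the index clamp on the quadrant, without swinging well past it, and keep it still there: finish while holding the knob, do not let go. Leave the index clamp as it is set and the other things on the bench where they are.

Things in the scene. Friction and masses are not known exactly. Their poses are not given: they have to be found in the camera images.
- fan_box: Grey run-in box, fixed to the bench, 164 (x) x 170 (y) x 70 mm high with its framed clear lid shut; an axial fan lies inside. Origin: centre of the underside, 2.5 mm above the bench. Its -x side is the front (roughly towards the robot); its right side (-y) carries the aluminium quadrant (y -86 to -109 mm with the clamp's thumbscrew, up to 165 mm high, within 115 mm of the hinge axis).
- hinge_axis (a point): Middle of the lid's hinge axis, fixed to the box at x = +88, z = +65 mm in the box frame; the axis runs along the box's y and the lid's front edge swings up and back about it.
- lid (a joint): Lid angle, rad: 0 shut, grows as the front rises, stop at 1.05. The spring hinge pulls it shut with 0.9 N m at 0 and 1 N m more per rad; with the lid's weight (about 0.25 kg) 5 to 10 N of lift at the knob. It slams shut if let go. While the latch is engaged the lid lifts only about 0.01 rad.
- plunger (a joint): Travel of the latch plunger out of its bracket on the lid, m: 0 at rest, grows as the knob is pulled away from the box along the lid's own -x (level when shut); stop at 0.016. Spring 3 N at rest, 9.4 N at the stop. The latch is free from about 0.009; the dark groove in the steel stem is out at 0.012. With the lid above 0.06 rad the plunger may spring back without harm.
- knob (a point): Middle of the black plunger knob, round, 26 mm diameter, 22 mm long, its axis along the lid's x; moves with plunger and lid. At rest with the lid shut: x -120, y 0, z +48 mm in the box frame (208 mm ahead of and 17 mm below the hinge axis). A bracket 40 mm wide begins 16 mm behind its inner end. Pinch it from above across the box's y; it can swivel between the fingers as the lid turns.
- lid_pointer (a point): Tip of the steel pointer (22 x 12 x 5 mm tab) on the lid's right side, 116.5 mm from the hinge axis, running along the outer edge of the quadrant. Its x axis points from the tip to the hinge axis (and on), z upwards when shut.
- index_mark (a point): Tip of the steel line on the index clamp (black block 19 x 12 x 12 mm with a dark thumbscrew) that rides on the quadrant, also 116.5 mm from the hinge axis: lid_pointer meets it at the set angle. Axes as for lid_pointer, turned with the clamp.
- index (a joint): Angle at which the index clamp is set, rad, in the same measure as joint lid (0 level). Between 0.42 and 0.75. Held by friction only; not to be moved.
- multimeter: Bystander: pocket multimeter 150 x 74 x 44 mm lying to the right of the box. Origin: centre of the underside.
- screwdriver: Bystander: blue-handled screwdriver 171 x 28 x 26 mm lying about 0.1 m in front of the knob, across. Origin: centre of the underside.
- side_cutters: Bystander: side cutters 109 x 58 x 12 mm, front right. Origin: centre of the underside.
- solder_spool: Bystander: solder reel 60 x 60 x 34 mm on the left desk. Origin: centre of the underside.
- paste_tin: Bystander: clear tin with screw lid 57 x 57 x 68 mm on the left desk. Origin: centre of the underside.

How it is judged:
On the way, in this order (a step that is already met when the one before it is completed fails the run):
1. the plunger is pulled out to its groove while the lid is still shut (value of joint plunger above 0.01 m and value of joint lid below 0.03 rad), for 0.2 s.
2. the lid is lifted off the box, held by the fingers (value of joint lid above 0.2 rad and contact force between the fingers and fan_box above 2 N), for 0.1 s.
At the end, for the whole second after the job is handed in: The fingers hold the lid by the plunger knob (grasp within 30 mm of its middle, contact over 2 N) with the lid's pointer within 0.06 rad (about 3.5 degrees) of the index clamp, and the lid stays still (under 0.05 rad/s) through the last second (angle between the x axis of lid_pointer and the x axis of index_mark, either way round below 0.06 rad and velocity of joint lid between -0.05 and 0.05 rad/s and contact force between the fingers and fan_box above 2 N and distance between the grasp point and knob below 0.03 m); the arm keeps its last pose, push and grip.
It fails at once if the lid swings more than about 8 degrees past the index clamp (z of lid_pointer in the frame of index_mark above 0.0165 m).
It fails at once if the index clamp is shifted by more than 6 mm (distance of index_mark from where it was at the start of the episode above 0.006 m).
It fails at once if another thing on the bench is moved by more than 25 mm (distance of any of multimeter, screwdriver, side_cutters, solder_spool, paste_tin from where it was at the start of the episode above 0.025 m).
It also fails if it takes over 38 s, if anything falls off the work surface, if the arm or the gripper's body presses on something with over 40 N, if the wrist force passes 120 N, or if a joint passes its speed limit or range.

## Working session

There is one attempt and no reset: what is moved stays moved. The work goes in short steps, each a Python script; the robot and the scene stay as the last script left them, time stands still between calls to the robot, and variables do not carry over. Pictures are saved under pics/ and viewed, and the job is handed in when it is done.

```bash
ls; mkdir -p pics
cat > h.py <<'E'
import numpy as np,cv2,json
from rig import robot
def save(p,n): cv2.imwrite(f'pics/{n}.png',cv2.cvtColor(p['image'],cv2.COLOR_RGB2BGR))
E
python3 - <<'E'
from h import *
o=robot.get_obs(); print(o)
for c in('side','top'):
    p=robot.capture(c); save(p,c+'0')
    np.savez(f'{c}0.npz',K=p['intrinsics'],d=p['dist_coeffs'],E=p['extrinsics'])
    print(c,p['intrinsics'],p['dist_coeffs'],p['extrinsics'])
    for n in('fan_box','knob','lid_pointer','index_mark','hinge_axis','screwdriver','multimeter','side_cutters'):
        print(n,[(np.round(np.array(r['location'])*[560,420],1).tolist(),round(r['score'],2)) for r in robot.recognise(p,n)[:3]])
E
```

```text
pics
{'clock': 0.0, 'joint_positions': array([ 1.20160939e+00,  1.31136337e-01,  1.48932439e+00, -6.28351953e-06,
        1.52300456e+00, -8.54110671e-02]), 'dq': array([ 1.79374187e-03, -1.95280188e-03,  2.54990876e-03, -9.44759470e-05,
        1.26685972e-03, -1.09294636e-03]), 'tau': array([-1.47884188e-03, -5.59816790e+01, -4.91767251e+01,  7.65274954e-02,
        3.48521210e-02, -1.01416615e-04]), 'position': array([0.16781829, 0.57559883, 0.30167737]), 'ee_rot': array([-0.56532874,  0.56603374,  0.42370869, -0.42482957]), 'contact_force': array([-0.6061019 ,  0.16900358,  0.48720292]), 'wrist_torque': array([ 0.02302669, -0.04462383, -0.00757594]), 'opening': 0.9992706748146981}
side [[490.59431881   0.         276.19778659]
 [  0.         490.59431881 207.43476071]
 [  0.           0.           1.        ]] [-0.02701255  0.          0.          0.          0.        ] [[ 0.95400203 -0.29903829 -0.02135962 -0.47584939]
 [ 0.17411038  0.49463329  0.85148311 -0.15976605]
 [-0.24406088 -0.81603554  0.52394684 -1.345593  ]
 [ 0.          0.          0.          1.        ]]
fan_box
[... 281 characters left out ...]
     289.41043575]
 [  0.         446.33471444 212.37966893]
 [  0.           0.           1.        ]] [-0.11846095  0.          0.          0.          0.        ] [[-0.02937717 -0.99944438 -0.0157453   0.01308559]
 [ 0.98654085 -0.03152558  0.16044717 -0.51505338]
 [-0.1608544  -0.0108199   0.98691884 -1.12727603]
 [ 0.          0.          0.          1.        ]]
fan_box [([297.7, 189.3], 0.72)]
knob [([280.9, 227.2], 0.52)]
lid_pointer [([299.8, 185.0], 0.86)]
index_mark [([334.1, 198.1], 0.61)]
hinge_axis [([303.1, 183.1], 0.55), ([298.4, 186.9], 0.5)]
screwdriver [([268.7, 245.8], 0.77), ([279.9, 223.5], 0.41)]
multimeter [([370.1, 220.8], 0.61)]
side_cutters [([436.9, 277.7], 0.63)]
```

Run:
```python
import cv2
for c,(x0,y0,x1,y1) in {'side':(200,130,400,280),'top':(220,120,420,270)}.items():
    i=cv2.imread(f'pics/{c}0.png')
    cv2.imwrite(f'pics/{c}0z.png',cv2.resize(i[y0:y1,x0:x1],None,fx=4,fy=4,interpolation=cv2.INTER_CUBIC))
```

```text
(no output)
```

View pics/side0.png

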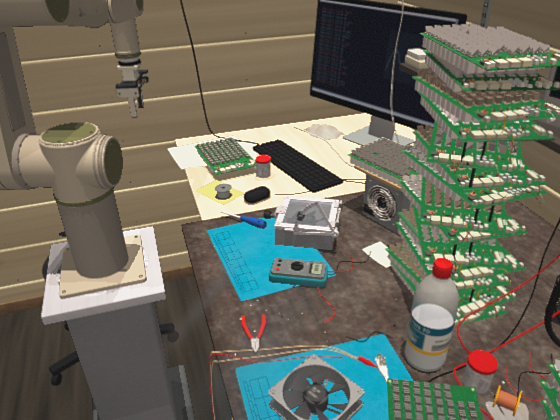

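View pics/side0z.png

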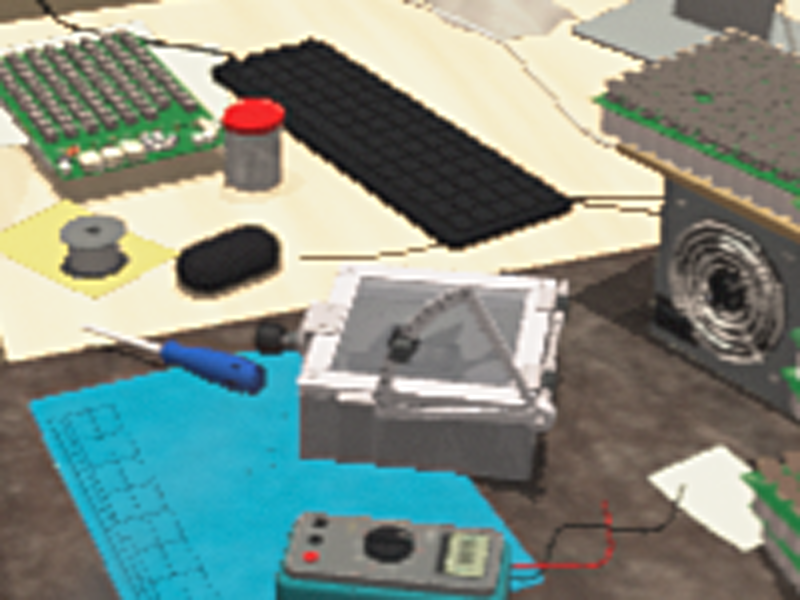

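View pics/top0z.png

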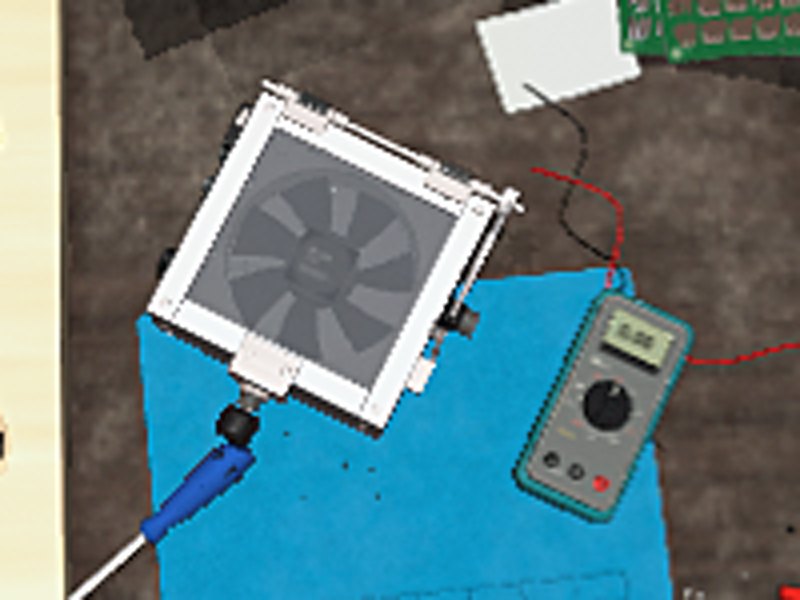

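View pics/top0.png

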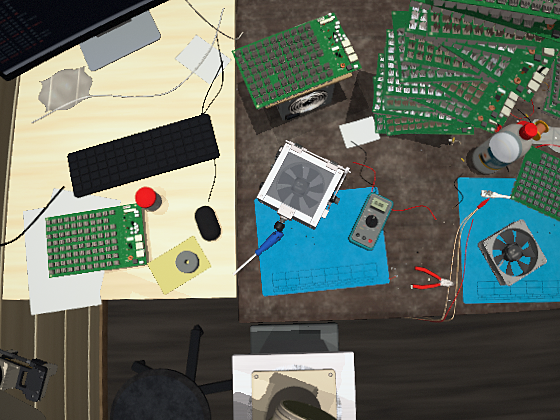

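```bash
cat >> h.py <<'E'
def cam(c):
    z=np.load(f'{c}0.npz'); return z['K'],z['d'],z['E']
def proj(c,P):
    K,d,E=cam(c); P=np.atleast_2d(P); q=P@E[:3,:3].T+E[:3,3]; q=q*[1,-1,-1]
    return cv2.projectPoints(q.reshape(-1,1,3),np.zeros(3),np.zeros(3),K,d)[0].reshape(-1,2)
def bw(p,b): # box->world
    x,y,t=p[:3]; b=np.atleast_2d(b); c,s=np.cos(t),np.sin(t)
    return np.c_[x+c*b[:,0]-s*b[:,1],y+s*b[:,0]+c*b[:,1],b[:,2]+.0025]
E
cat > fit.py <<'E'
from h import *
from scipy.optimize import least_squares
zt=lambda x,y:(220+x/4,120+y/4); zs=lambda x,y:(200+x/4,130+y/4)
obs=[('top',(-.082,.085,.07),zt(150,312)),('top',(-.082,-.085,.07),zt(378,428)),('top',(-.12,0,.048),zt(238,425)),('side',(-.12,0,.048),zs(270,337)),
('side',(-.082,-.085,.07),zs(302,383)),('side',(-.082,-.085,0),zs(302,458)),('top',(.088,.085,.07),zt(265,90))]
def f(p): return np.concatenate([proj(c,bw(p,b))[0]-o for c,b,o in obs])
r=least_squares(f,[.6,0,0],loss='soft_l1'); print(r.x,bw(r.x,[-.12,0,.048])); print(np.round(f(r.x).reshape(-1,2),1))
np.save('pose.npy',r.x)
for a in np.arange(.4,.8,.05):
    for rr in(.105,):
        P=lambda y:bw(r.x,[.088-rr*np.cos(a),y,.065+rr*np.sin(a)])
        s=proj('side',P(-.092))[0]; t=proj('top',P(-.092))[0];t2=proj('top',P(-.105))[0]
        print(round(a,2),(s-[200,130])*4,(t-[220,120])*4,(t2-[220,120])*4)
E
python3 fit.py
```

```text
[ 0.58428467 -0.03311046 -0.49126092] [[0.47847602 0.0234981  0.0505    ]]
[[-1.1 -0.7]
 [ 1.5 -0.5]
 [ 0.2 -0.1]
 [-0.6  0.5]
 [-1.6 -0.3]
 [-1.   1.3]
 [-0.3 -2.1]]
0.4 [398.45789894 352.71364896] [448.35695007 318.13683246] [467.28584846 327.28506772]
0.45 [401.65523565 347.0371815 ] [450.47615216 313.58627704] [469.482008   322.76732359]
0.5 [405.21264499 341.50766533] [452.76240803 308.69742725] [471.84333971 317.91001275]
0.55 [409.12333471 336.14022777] [455.21085113 303.48077432] [474.36472652 312.72351371]
0.6 [413.3794812  330.94975737] [457.81593687 297.9481921 ] [477.0403748  307.21959039]
0.65 [417.97222729 325.95085329] [460.571444   292.11293309] [479.86381706 301.41138876]
0.7 [422.8916841  321.15777365] [463.47048103 285.98961408] [482.82791976 295.31342319]
0.75 [428.1269371  316.58438303] [466.50549789 279.59419087] [485.92489643 288.94155193]
```

```bash
cat >> h.py <<'E'
from scipy.spatial.transform import Rotation as R
pose=np.load('pose.npy') if __import__('os').path.exists('pose.npy') else None
def quat(sg=1,t=None):
    t=pose[2] if t is None else t
    x=sg*np.array([-np.sin(t),np.cos(t),0]); y=np.array([0,0,-1.]); z=np.cross(x,y)
    q=R.from_matrix(np.c_[x,y,z]).as_quat(); return q[[3,0,1,2]]
def gp(a,s): # world grasp (knob) for lid angle a, plunger s
    u=.208+s; w=-.017
    b=[.088-(u*np.cos(a)-w*np.sin(a)),0,.065+w*np.cos(a)+u*np.sin(a)]
    return bw(pose,b)[0]
UP=np.array([0,0,.069])
def st():
    o=robot.get_obs(); print(round(o['clock'],2),'pos',np.round(o['position'],4),'f',np.round(o['contact_force'],1),'op',round(o['opening'],3),'T',np.round(o['wrist_torque'],2)); return o
E
python3 - <<'E'
from h import *
for sg in(1,-1):
    for P in(gp(0,0)+UP+[0,0,.1],gp(0,0)+UP,gp(.5,.014)+UP): print(sg,P,robot.solve_ik(P,quat(sg)))
E
```

```text
1 [0.47847602 0.0234981  0.2195    ] [-5.80112470e-02 -1.46265726e-01  1.91722452e+00 -4.44089210e-16
  1.37063386e+00 -1.13754665e+00]
1 [0.47847602 0.0234981  0.1195    ] [-5.80112470e-02 -2.24539168e-02  1.99739008e+00 -4.44089210e-16
  1.16665649e+00 -1.13754665e+00]
1 [0.48290802 0.02112694 0.22801357] [-6.24005567e-02 -1.41453836e-01  1.89687095e+00 -4.44089210e-16
  1.38617555e+00 -1.14193596e+00]
-1 [0.47847602 0.0234981  0.2195    ] [-5.80112470e-02 -1.46265726e-01  1.91722452e+00 -4.44089210e-16
  1.37063386e+00  2.00404600e+00]
-1 [0.47847602 0.0234981  0.1195    ] [-5.80112470e-02 -2.24539168e-02  1.99739008e+00 -4.44089210e-16
  1.16665649e+00  2.00404600e+00]
-1 [0.48290802 0.02112694 0.22801357] [-6.24005567e-02 -1.41453836e-01  1.89687095e+00 -4.44089210e-16
  1.38617555e+00  1.99965669e+00]
```

Run:
```python
from h import *
P=gp(0,0)+UP
robot.reach(P+[0,0,.12],quat(1)); st()
robot.move_straight(P,speed=.1); st()
for c in('side','top'): save(robot.capture(c),c+'1')
for c,(x0,y0,x1,y1) in {'side':(220,160,320,235),'top':(240,180,340,255)}.items():
    i=cv2.imread(f'pics/{c}1.png')
    cv2.imwrite(f'pics/{c}1z.png',cv2.resize(i[y0:y1,x0:x1],None,fx=6,fy=6,interpolation=cv2.INTER_CUBIC))
```

```text
3.17 pos [0.4786 0.0242 0.2396] f [ 0.3 -0.3 -0.3] op 1.0 T [-0.05  0.01  0.01]
4.53 pos [0.479  0.0235 0.1202] f [ 0.3 -0.   1. ] op 1.0 T [0.01 0.02 0.01]
```

View pics/side1z.png

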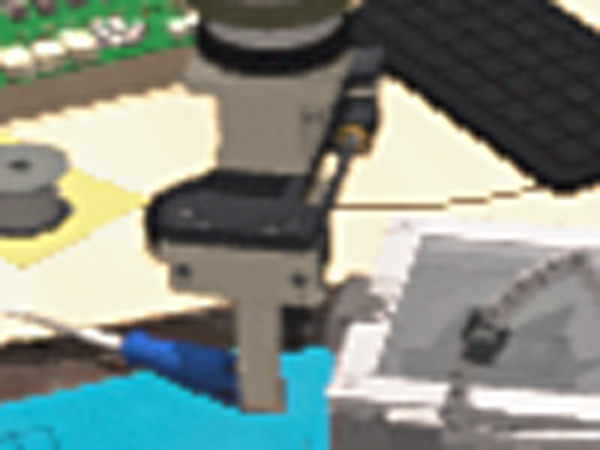

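View pics/top1z.png

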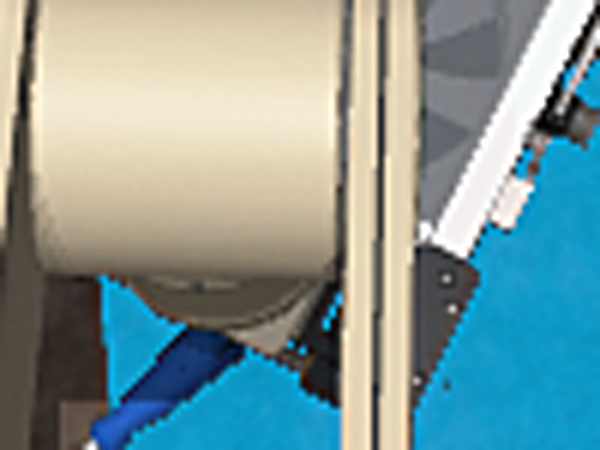

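Run:
```python
from h import *
robot.grab(40); st()
n=np.array([-np.cos(pose[2]),-np.sin(pose[2]),0])
P0=robot.get_obs()['position']
for d in(.005,.010,.0135):
    robot.move_straight(gp(0,0)+UP+n*d,speed=.02); o=st(); print(d,'moved',(o['position']-P0)@n,'pull',o['contact_force']@n)
save(robot.capture('side'),'side2'); save(robot.capture('top'),'top2')
```

```text
5.7 pos [0.4791 0.0247 0.1196] f [ 4.8  8.  -3.6] op 0.27 T [ 1.24 -0.67 -0.07]
6.1 pos [0.4754 0.0267 0.1199] f [ 8.5  4.9 -5.5] op 0.272 T [ 0.84 -1.3  -0.01]
0.005 moved 0.004135052097444847 pull -5.161841339626734
6.5 pos [0.4715 0.0289 0.1202] f [ 9.5  3.6 -4.6] op 0.269 T [ 0.68 -1.5  -0.02]
0.01 moved 0.008651925841552376 pull -6.657328212411357
6.83 pos [0.4687 0.0304 0.1205] f [10.5  3.1 -5.8] op 0.271 T [ 0.48 -1.67 -0.02]
0.0135 moved 0.011760839528670321 pull -7.802282579670401
```

Run:
```python
from h import *
n=np.array([-np.cos(pose[2]),-np.sin(pose[2]),0])
robot.move_straight(gp(0,0)+UP+n*.0152-[0,0,.0005],speed=.02); robot.pause(.4); o=st(); print('pull',o['contact_force']@n)
for c in('side','top'): save(robot.capture(c),c+'2')
for c,(x0,y0,x1,y1) in {'side':(220,160,370,260),'top':(240,150,390,250)}.items():
    i=cv2.imread(f'pics/{c}2.png')
    cv2.imwrite(f'pics/{c}2z.png',cv2.resize(i[y0:y1,x0:x1],None,fx=5,fy=5,interpolation=cv2.INTER_CUBIC))
```

```text
7.58 pos [0.4675 0.0311 0.1201] f [11.2  2.2 -5.6] op 0.277 T [ 0.44 -1.74 -0.06]
pull -8.85633390132684
```

View pics/side2z.png

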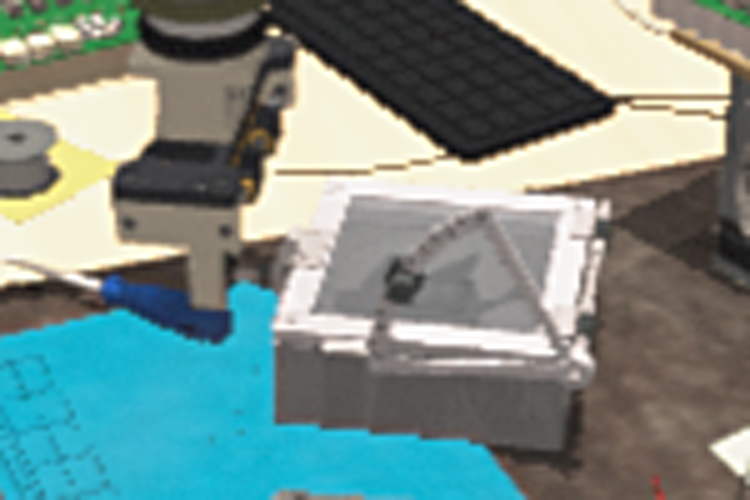

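Run:
```python
from h import *
n=np.array([-np.cos(pose[2]),-np.sin(pose[2]),0])
s=.0135
C0=gp(0,0)+UP+n*.0152-[0,0,.0005]; np.save('C0.npy',C0)
for a in(.03,.06,.1,.15,.2,.25,.3):
    robot.move_straight(C0+gp(a,s)-gp(0,s),speed=.05); st()
robot.pause(.2); st()
for c in('side','top'): save(robot.capture(c),c+'3')
for c,(x0,y0,x1,y1) in {'side':(220,150,370,250),'top':(240,150,390,250)}.items():
    i=cv2.imread(f'pics/{c}3.png')
    cv2.imwrite(f'pics/{c}3z.png',cv2.resize(i[y0:y1,x0:x1],None,fx=5,fy=5,interpolation=cv2.INTER_CUBIC))
```

```text
7.96 pos [0.4671 0.0313 0.1269] f [10.4  2.6 -6.8] op 0.269 T [ 0.59 -1.65 -0.03]
8.24 pos [0.4667 0.0314 0.1334] f [11.2  3.8 -6.3] op 0.271 T [ 0.75 -1.67 -0.  ]
8.57 pos [0.4666 0.0315 0.1421] f [11.1  5.  -6.7] op 0.27 T [ 0.77 -1.72 -0.04]
8.94 pos [0.4668 0.0314 0.153 ] f [10.6  4.4 -8.2] op 0.271 T [ 0.8  -1.66 -0.08]
9.32 pos [0.4676 0.0309 0.1638] f [ 9.9  5.7 -9. ] op 0.272 T [ 0.99 -1.62 -0.11]
9.69 pos [0.4688 0.0302 0.1746] f [10.6  6.  -8.6] op 0.267 T [ 0.9  -1.6  -0.06]
10.07 pos [0.4705 0.0293 0.1853] f [10.3  6.5 -9. ] op 0.27 T [ 1.13 -1.47 -0.04]
10.27 pos [0.4704 0.0294 0.185 ] f [ 9.4  5.4 -8.6] op 0.271 T [ 1.13 -1.56 -0.05]
```

View pics/side3z.png

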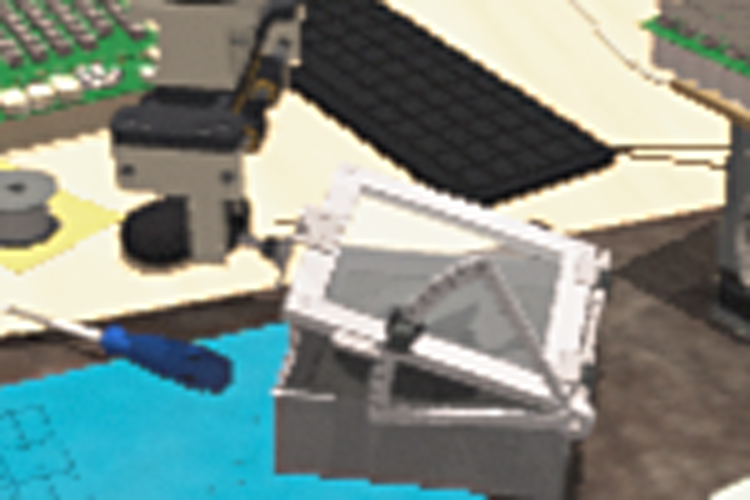

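View pics/top3z.png

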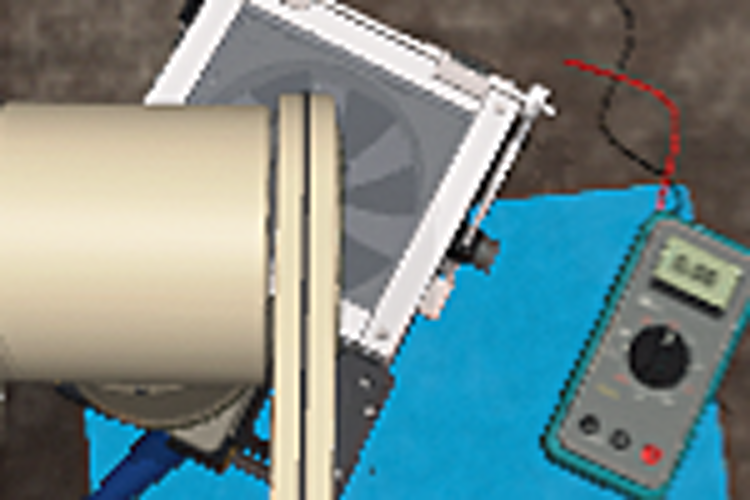

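Run:
```python
from h import *
s=.0135
C0=np.load('C0.npy')
for a in(.35,.39,.42):
    robot.move_straight(C0+gp(a,s)-gp(0,s),speed=.05)
robot.pause(.2); st()
cs={}
for c in('side','top'):
    p=robot.capture(c); save(p,c+'4')
    for nme in('lid_pointer','index_mark'): print(c,nme,[(np.round(np.array(r['location'])*[560,420],1).tolist(),round(r['score'],2)) for r in robot.recognise(p,nme)[:3]])
for c,(x0,y0,x1,y1) in {'side':(265,185,345,245),'top':(300,160,380,220)}.items():
    i=cv2.imread(f'pics/{c}4.png')
    z=cv2.resize(i[y0:y1,x0:x1],None,fx=10,fy=10,interpolation=cv2.INTER_CUBIC)
    cv2.imwrite(f'pics/{c}4z.png',z)
    def pt(a,r,y): 
        P=bw(pose,[.088-r*np.cos(a),y,.065+r*np.sin(a)]); return tuple(int(v) for v in (proj(c,P)[0]+.5-[x0,y0])*10)
    for a,col in((0,(0,255,0)),(.3,(255,0,255)),(.42,(0,0,255)),(.5,(255,0,0)),(.6,(0,255,255))):
        cv2.line(z,pt(a,.10,-.092),pt(a,.125,-.092),col,1)
    cv2.circle(z,pt(0,0,-.092),5,(0,255,0),1)
    cv2.imwrite(f'pics/{c}4o.png',z)
```

```text
11.55 pos [0.4764 0.0261 0.2099] f [ 8.7  7.  -9.9] op 0.268 T [ 1.25 -1.29 -0.06]
side lid_pointer [([307.9, 203.0], 0.91), ([305.4, 216.4], 0.49), ([223.3, 192.5], 0.28)]
side index_mark [([300.1, 218.5], 0.55)]
top lid_pointer [([315.9, 173.7], 0.79), ([432.4, 282.9], 0.57)]
top index_mark [([332.6, 198.4], 0.4)]
```

View pics/side4o.png

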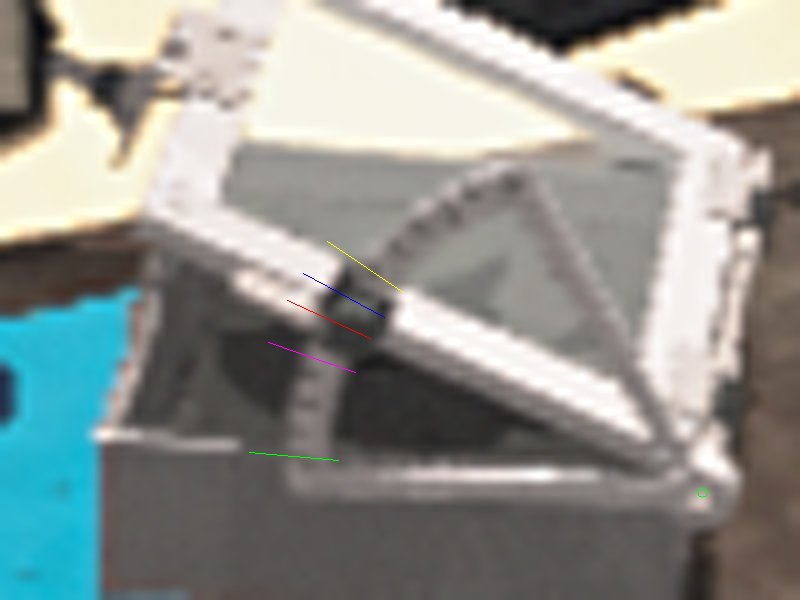

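View pics/top4o.png

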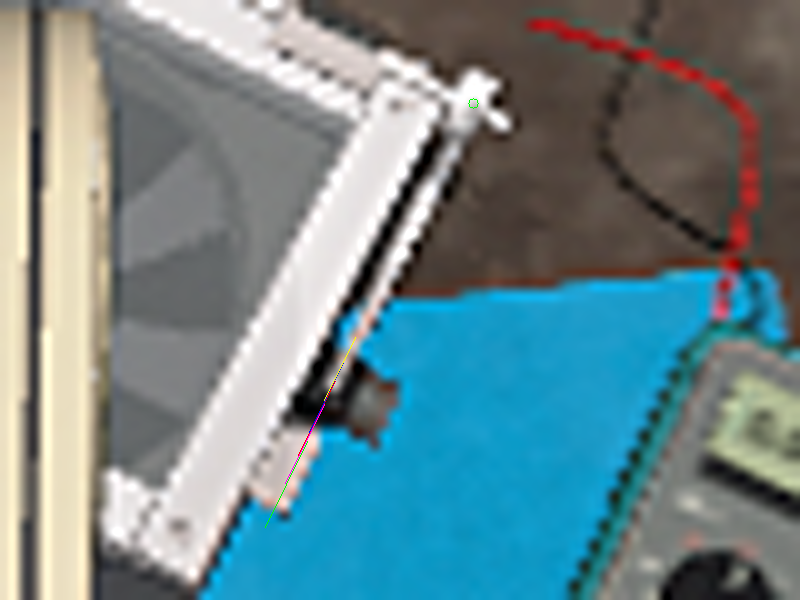

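View pics/side4z.png

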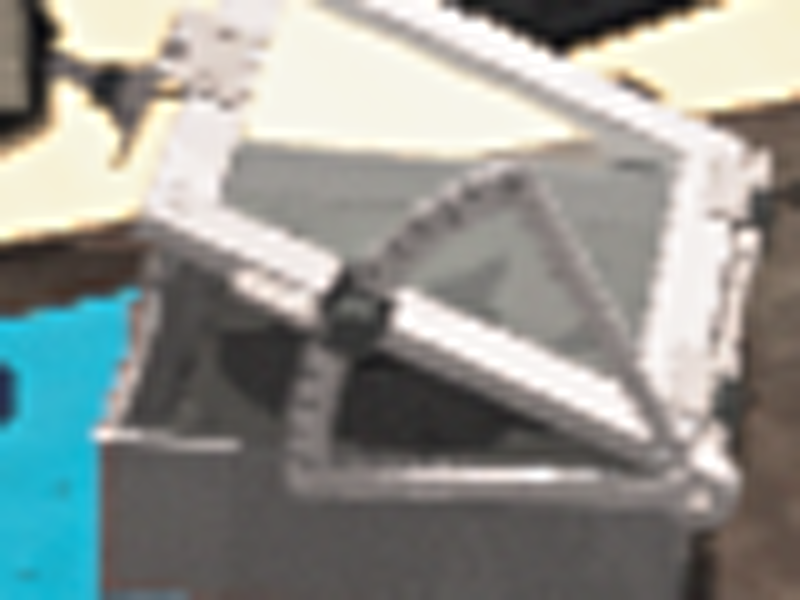

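```bash
cat > ov.py <<'E'
from h import *
import sys
from itertools import product
def ov(img,c,win,f,A,out,ap=None,y0=-.086):
    x0,y0w,x1,y1=win
    i=cv2.imread(img); z=cv2.resize(i[y0w:y1,x0:x1],None,fx=f,fy=f,interpolation=cv2.INTER_CUBIC)
    pan=[z.copy()]
    def pr(P): return ((proj(c,bw(pose,P))+.5-[x0,y0w])*f).astype(int)
    def pol(r,t,y,a): # radial, tangential
        return [.088-r*np.cos(a)+t*np.sin(a)*1.0,y,.065+r*np.sin(a)+t*np.cos(a)]
    for a in A:
        w=z.copy()
        C=np.array([pol(r,t,y,a) for r,t,y in product((.0975,.1165),(-.006,.006),(-.098,-.086))])
        cv2.polylines(w,[cv2.convexHull(pr(C))],True,(0,255,0),1)
        S=np.array([pol(.106+.005*np.cos(q),.005*np.sin(q),-.109,a) for q in np.linspace(0,6.28,20)])
        cv2.polylines(w,[pr(S)],True,(0,255,255),1)
        if ap is not None:
            T=np.array([pol(r,t,y,ap) for r,t,y in product((.1165,.1385),(-.0025,.0025),(-.098,-.086))])
            cv2.polylines(w,[cv2.convexHull(pr(T))],True,(255,0,255),1)
        cv2.putText(w,f'{a}',(5,15),0,.5,(0,0,255),1); pan.append(w)
    cv2.imwrite(out,np.vstack([np.hstack(pan[:2]),np.hstack(pan[2:4])]))
if __name__=='__main__':
    ov('pics/side4.png','side',(280,198,313,222),12,(.44,.48,.52),'pics/ovs.png',.41)
    ov('pics/top4.png','top',(318,190,351,214),12,(.44,.48,.52),'pics/ovt.png',.41)
E
python3 ov.py
```

```text
(no output)
```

View pics/ovs.png

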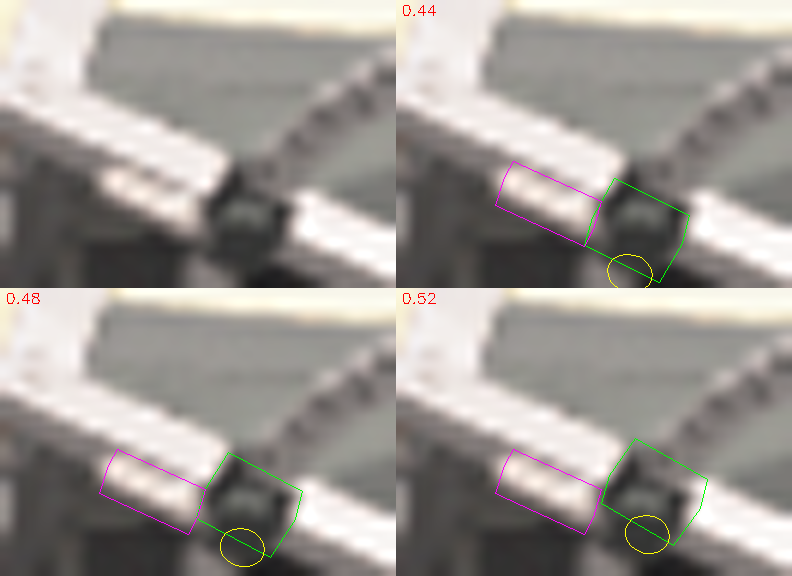

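View pics/ovt.png

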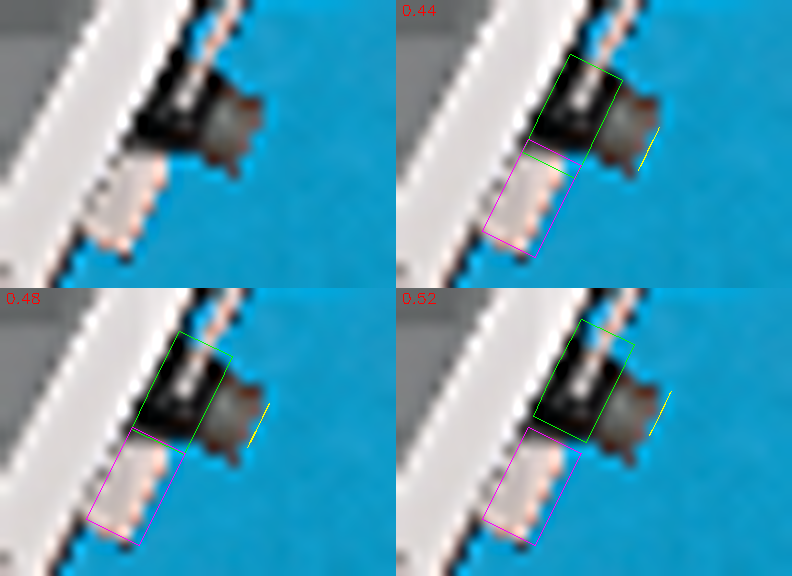

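Run:
```python
from h import *
from ov import ov
s=.0135
C0=np.load('C0.npy')
for a in(.455,.485):
    robot.move_straight(C0+gp(a,s)-gp(0,s),speed=.04)
robot.pause(.3); o=st(); print('lift',o['position'][2]-.1201)
for c in('side','top'):
    p=robot.capture(c); save(p,c+'5')
    for nme in('lid_pointer','index_mark','knob'): print(c,nme,[(np.round(np.array(r['location'])*[560,420],1).tolist(),round(r['score'],2)) for r in robot.recognise(p,nme)[:3]])
ov('pics/side5.png','side',(280,198,313,222),12,(.46,.48,.50),'pics/ovs5.png',.475)
ov('pics/top5.png','top',(318,190,351,214),12,(.46,.48,.50),'pics/ovt5.png',.475)
i=cv2.imread('pics/side5.png')[165:240,230:330]; cv2.imwrite('pics/s5z.png',cv2.resize(i,None,fx=8,fy=8,interpolation=cv2.INTER_CUBIC))
```

```text
12.81 pos [0.4808 0.0237 0.2231] f [  8.3   7.7 -10.6] op 0.269 T [ 1.4  -1.07 -0.07]
lift 0.10295784302586321
side lid_pointer [([309.0, 200.6], 0.89)]
side index_mark [([296.1, 217.9], 0.6)]
side knob []
top lid_pointer [([321.1, 174.1], 0.75), ([320.0, 177.1], 0.55)]
top index_mark [([333.5, 197.8], 0.49)]
top knob []
```

View pics/ovs5.png

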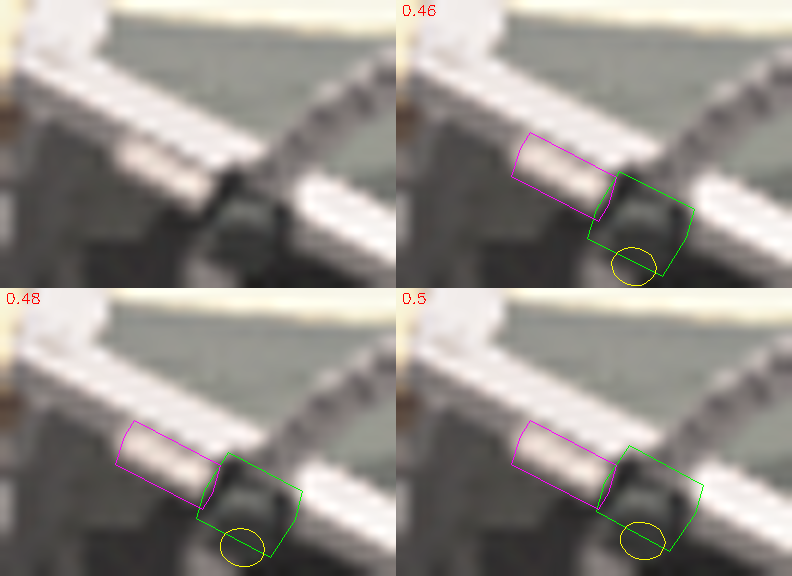

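View pics/ovt5.png

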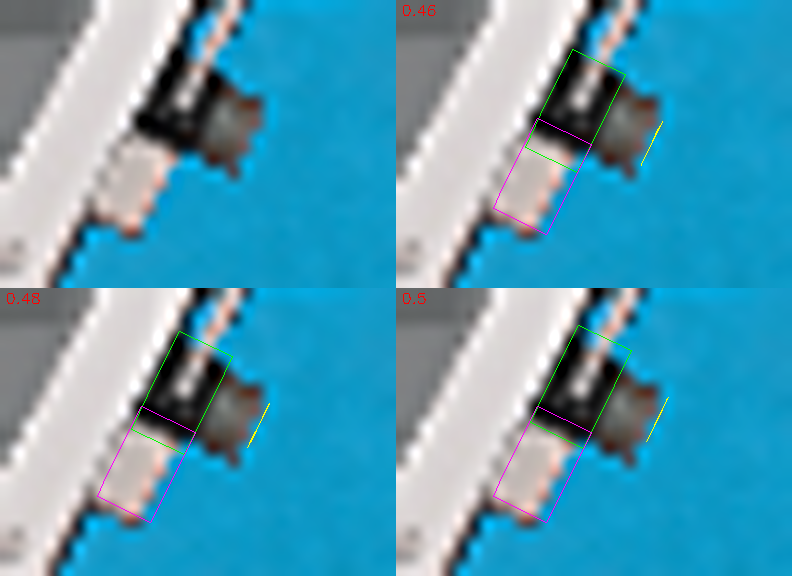

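View pics/s5z.png

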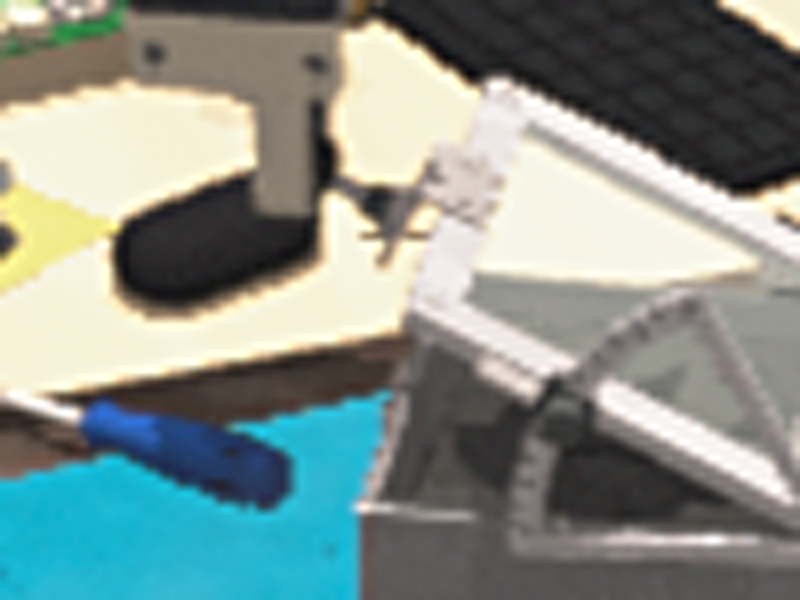

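```bash
python3 -c "
from ov import ov
ov('pics/side0.png','side',(280,198,313,222),12,(.45,.48,.51),'pics/ovs0.png',0.)
ov('pics/side3.png','side',(280,198,313,222),12,(.45,.48,.51),'pics/ovs3.png',.3)"
```

```text
(no output)
```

View pics/ovs0.png

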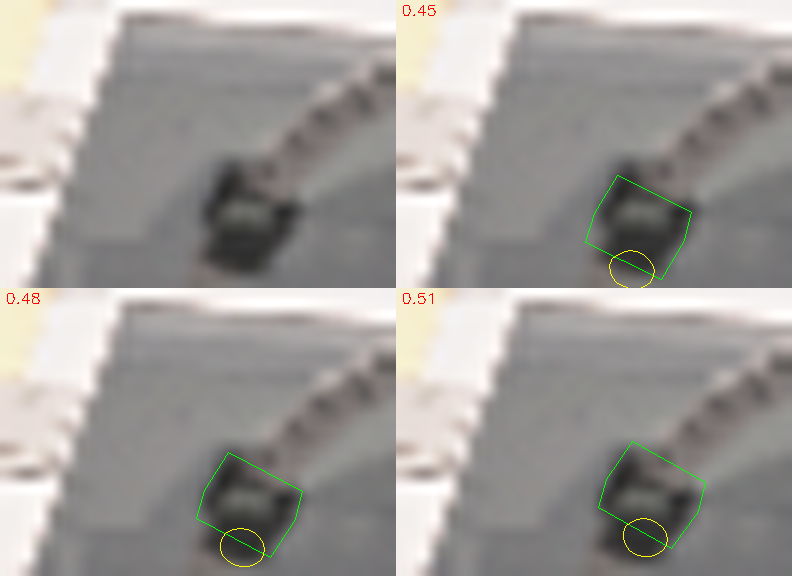

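View pics/ovs3.png

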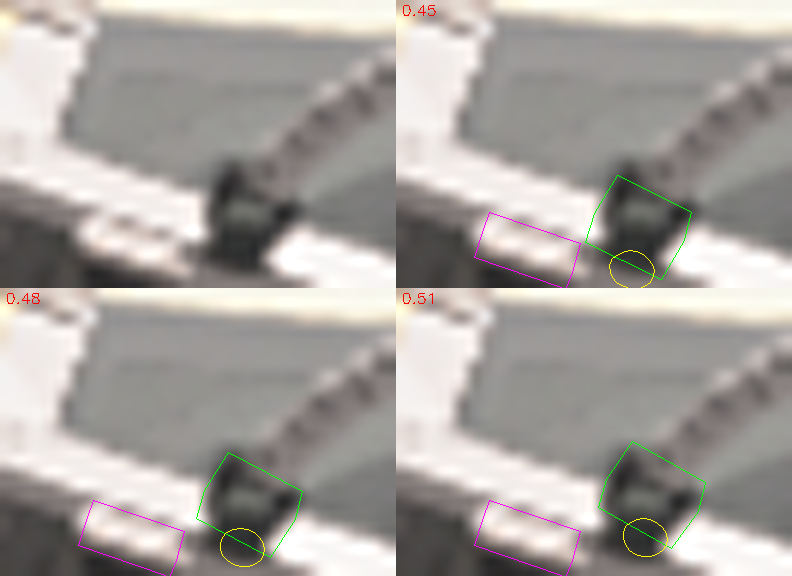

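Run:
```python
from h import *
s=.0135
C0=np.load('C0.npy')
robot.move_straight(C0+gp(.495,s)-gp(0,s),speed=.02)
robot.pause(.6); o=st(); print('lift',o['position'][2]-.1201)
robot.pause(.5); st()
p=robot.capture('side'); save(p,'side6')
i=p['image'][165:240,230:330,::-1]; cv2.imwrite('pics/s6z.png',cv2.resize(i,None,fx=8,fy=8,interpolation=cv2.INTER_CUBIC))
```

```text
14.07 pos [0.4815 0.0233 0.225 ] f [  8.1   7.9 -10.7] op 0.27 T [ 1.39 -1.09 -0.12]
lift 0.10486094014438456
14.57 pos [0.4815 0.0233 0.225 ] f [  7.5   7.6 -10.9] op 0.27 T [ 1.43 -1.08  0.  ]
```

View pics/s6z.png

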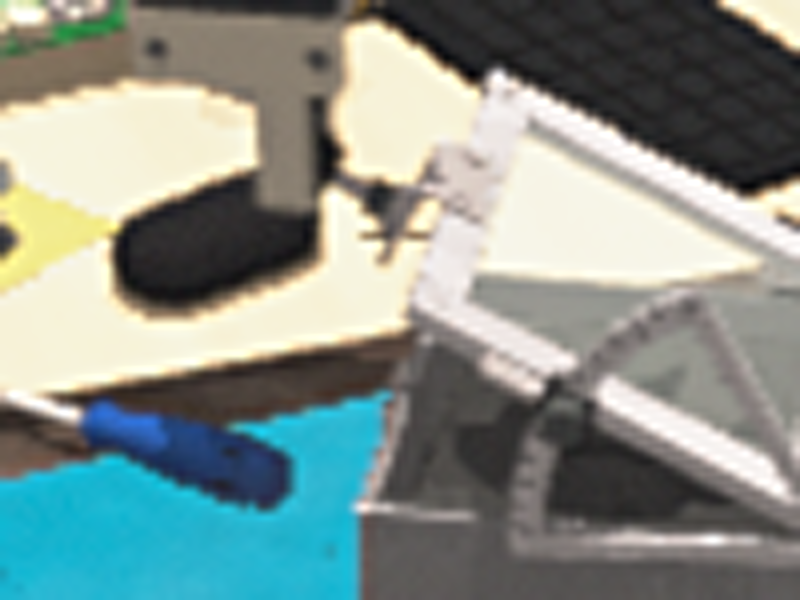

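The zoomed side picture shows the fingers still on the knob at about (285,195). The pointer tab runs from (480,365) to (545,400) and meets the upper half of the clamp block at about (555,395). The screwdriver hasn't moved, and the force readings are steady.

Run:
```python
from h import *
robot.job_done(); st()
```

```text
the job is handed in; nothing more can be done
the job is handed in; nothing more can be done
```

I pulled the plunger with the lid shut, raised the lid to the index clamp and handed the job in while still holding the knob. No verdict was reported. I handed in at about 14.6 s of the 38 s allowed.

- **Plunger:** I pinched the knob from above with a 40 N grip and pulled it out about 13 mm, holding it there for 0.4 s. The pull rose to 8.9 N in line with the spring, and the side picture showed the lid still shut. I couldn't see the groove itself at this resolution, so the travel comes from the arm's movement and the force.
- **Lift:** I raised the lid along its arc in small steps. The fingers kept a steady opening of about 0.27 throughout, so there was no sign of slipping.
- **Final angle:** The lid stands at about 0.48 rad, worked out from the height gained at the knob. The clamp reads about 0.48 ± 0.02 rad from outlines overlaid on the side pictures, and the allowed difference is 0.06 rad.
- **Stillness and surroundings:** The arm's position did not change over the last 0.5 s, and the load on the wrist was steady at about 15 N. The clamp and screwdriver looked unmoved in the pictures; I did not measure the other bystanders at the end.

**Checks that disagreed or failed:**
- The network's position for `lid_pointer` fell on the middle of the lid, so I did not use it.
- Its `index_mark` position was 2–5 pixels off the block in the side view.
- The top view could not fix the clamp angle, so the final alignment rests on the side view and the arm's own position.

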